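# Stand the icing bottle in its holder and snap its cap on

## Robot

A 6-joint arm with a two-finger parallel gripper is mounted at the origin on a cart in front of the work surface, level with it; the furniture and walls round the work are solid. World frame = base frame: x ahead of the robot, y to its left, z up, the work surface at z = 0. Lengths are in mm, angles in degrees, forces in N, time in s.
With the tool pointing down it reaches from about 275 to 725 mm from the base axis. Payload 5.6 kg.
Tool frame: the origin (TCP) lies at the very end of the fingers, on their centre line; the grasp point (between the pads) lies bot.tcp_to_grasp behind it (bot.tcp_to_grasp is the distance from the TCP to the grasp point, in mm); z points along the fingers, y is the direction in which the jaws open and shut (so a half turn about z gives the same grasp; the last joint's range is limited). The gripper opens to 85 mm and grips with 20 to 120 N. Pads are 22 mm wide; open, the fingers measure 114 mm over their backs; the gripper's body (76 mm by 85 mm) begins 54 mm behind the grasp point. The pads swing forward as they close: fully open they stand 13 mm farther back than shut.
Start: joints at [-49.297, 14.616, 6.199, 0, -81.583, -16.306], TCP at [227.195, -500.875, 231.283] pointing down, gripper open.
Joint ranges: [-168.99, 168.99], [-69.2, 112.95], [-62.41, 85.93], [-164.36, 98.24], [-168.68, -3.75], [-174.98, 174.98]. Speed limits (degrees/s): [147.25, 147.25, 180, 180, 180, 180].

## Interface

Orientations are given as [roll, pitch, yaw] about the fixed x, y, z axes, in that order (R = Rz(yaw) Ry(pitch) Rx(roll)).
In Python, from station import bot gives the robot as it stands.
- The arm moves only by the tool arm_command, never from a script. Its argument "plan" is a list of rows, each a list of 7 numbers: the turn, a rotation vector about the world's x, y, z in rad, then the shift along the world's x, y, z in cm, then the finger opening in cm, from 0 to 8.54. A call has 1 to 20 rows; each row shifts and turns the pose as measured when the row begins; what a row does not reach is not made up. A row lasts 1/10 s, in which the tool goes at most 50 mm and 8.59 degrees, less where a joint would pass 70% of its speed; a pose out of reach is approached as far as the arm can. A call is refused whole if a number of a shift passes 5 or a number of a turn 0.15, either way. A call with a gripper value outside its range is refused whole. The fingers move at their own pace and stop on an object; "squeeze" is the grip in N (left out, the last holds). Time passes only in rows, so rows that do not move let the fingers close. It gives the time, the measured TCP pose, the force and the opening at its end, in the units of the state.
- bot.sense(): the state, without advancing time (a new reading comes with each control period).
- bot.read_camera(name): name is "side" or "top" or "wrist"; returns the picture (420x560x3 uint8, red, green, blue); there is no depth.
- bot.calibration(name): a dict with "fx", "fy", "cx", "cy" (pixels), "k1" (the pictures are not rectified: a ray, as slopes to the right and down, at radius r is drawn at 1 + k1 r^2 times it, then the intrinsics apply), "eye" and "orientation" of the camera in the world. Camera axes: x right, y up, looking along -z (the intrinsics and any distortion apply to the point x, -y, -z); pixel columns grow to the right and rows downward; lengths in mm; the calibration is good to about 2 mm. A picture is of the moment at which its call begins: read the wrist's pose just before it. calibration takes no time and is no camera call; for the wrist camera it gives the pose at the moment of the call.
- bot.job_done(): hands the job in, once; it reports no verdict.
The state is a dict: "t": time; "joint_positions": joint angles; "joint_velocities": joint speeds; "effort": joint torques, N m; "tcp_pos": TCP position; "tool_rot": TCP orientation; "wrist_force": force on the tool from outside, world axes, zero at the start; "moment": the same for the moment, N m; "finger_gap": finger opening in mm.
Only numpy, scipy, OpenCV 4.12 (cv2) and the standard library are available. Lean on these libraries where they do the work, as an engineer would, in place of code of your own. Each camera call takes 0.05 s, during which the arm holds its last target. There are 200 camera calls.

## Task

Stand the empty white icing bottle upright in the round well of the metal holder block, right down on the well's floor. Then press the red cap straight down onto the bottle's neck until it clicks, and keep pressing after the click so that the cap is pushed fully home and squeezes the blue seal inside. Finish while still holding the cap pressed down like that (do not let go or ease off), and leave everything else on the table where it is.

Things in the scene. Friction and masses are not known exactly. Their poses are not given: they have to be found in the camera images.
- well_floor (a point): Centre of the floor of the round well in the fixed metal holder block (96 x 96 mm, 30 mm tall, four dark screws on top), 6 mm above the table; z up. The well is 52 mm across and 24 mm deep with a small chamfer; its mouth is flush with the block's top. The block's place varies, and it may be turned a little.
- bottle_grip (a point): Where to grasp the loose white icing bottle with a blue band: on its axis, 54 mm above its underside; z points up along the bottle. It starts standing on the table: 100 mm tall in all, about 0.15 kg, straight round body 48 mm across up to 64 mm above the underside.
- collar (a point): On the bottle's axis, 76 mm above its underside, at the top of its collar (34 mm across, 6 mm high), where the cap's rim rests when fully home. Above it stands the neck, 23 mm across up to 17 mm, tapered to 15 mm at 21 mm; four sprung steel beads centred 9.7 mm up stick out to 29 mm across; a blue sprung seal disc, 13 mm across, tops it at 24 mm.
- cap_center (a point): Centre of the loose red ribbed snap cap, half-way up: 36 mm across (ribs 37 mm), 44 mm tall, 35 g. It starts standing on the table, open end down, z up. Its cavity is 21 mm deep and 30 mm across; an inner lip at the rim, 26 mm across and 3 mm high, must pass the bottle's beads. Fully home, this point is 22 mm above point collar.
- cap_rim (a point): Centre of the cap's open rim, 22 mm below point cap_center. Lowered on the neck, the rim meets the beads about 13 mm above point collar; pushing past them takes about 6 to 11 N until the rim is some 4 mm above the collar, then the force drops to about zero: the click. The seal resists the last 2.6 mm, 2.5 N per mm, until the rim meets the collar. Let go, the cap stays clipped on but rises 2 to 3 mm.
- seal (a joint): Squeeze of the blue seal on top of the bottle's neck, in m: 0 at rest, growing as it is pressed down; about 0.0026 when the cap is fully home. It springs back to about 0 when the cap is not pressed.
- cream_tub: Bystander, leave alone: white lidded tub, 145 mm across, 83 mm tall; origin at the centre of its underside.
- timer: Bystander, leave alone: white round kitchen timer, 62 mm across, 42 mm tall; origin at the centre of its underside.
- label_roll: Bystander, leave alone: white roll on a card core, 69 mm across, 40 mm tall; origin at the centre of its underside.
- tape_roll: Bystander, leave alone: tan tape roll, 92 mm across, 48 mm tall; origin at the centre of its underside.
- offset_spatula: Bystander, leave alone: long spatula with a dark handle, 329 x 30 x 23 mm; origin at the centre of its underside.
- cap: The same red cap as a whole; origin at the centre of its open rim.

How it is judged:
By the outcome, as a careful person would: the job done as asked, in the order asked, and still so for the second after the job is handed in, while the arm keeps its last pose, push and grip.
It also fails if it takes over 58 s, if anything falls off the work surface, if the arm or the gripper's body presses on something with over 40 N, if the wrist force passes 120 N, or if a joint passes its speed limit or range.

## Working session

There is one attempt and no reset: what is moved stays moved. The work goes in short steps, Python scripts to look and compute and a tool call to move; the robot and the scene stay as the last step left them, time stands still between calls to the robot, and variables do not carry over. Pictures are saved under pics/ and viewed, about 8 in all and at most 12, crops included, and the job is handed in when it is done.

Besides the shell and the picture viewer there is one more tool, called after "Call:" by a JSON object that holds its "name" and its "arguments", one argument or row to a line. arm_command: Moves the arm, as the interface text tells. Its arguments: {"type":"object","properties":{"plan":{"type":"array","items":{"type":"array","items":{"type":"number"}}},"squeeze":{"type":"number"}},"required":["plan"]}

```bash
mkdir -p pics; ls
python3 - <<'E'
from station import bot
import cv2,numpy as np
s=bot.sense();print(s['t'],s['tcp_pos'],s['tool_rot'],s['wrist_force'],s['finger_gap'],bot.tcp_to_grasp)
for n in ('top','side'):
    print(n,bot.calibration(n)); cv2.imwrite(f'pics/{n}0.png',bot.read_camera(n)[:,:,::-1])
E
```

```text
pics
0.0 [ 227.01599515 -500.42362712  230.38681105] [ 1.79889789e+02 -4.17265145e-03 -1.55610193e+02] [0.00717586 0.92492257 0.55879251] 85.64819190743422 18.700000000000003
top {'fx': 507.01269162435847, 'fy': 507.01269162435847, 'cx': 292.77574978909036, 'cy': 207.68125763167492, 'k1': -0.15191500685268597, 'eye': array([ 301.41997412,   23.04300328, 1698.20184463]), 'orientation': array([  6.02460623,  -0.95838873, -91.69878059])}
side {'fx': 402.6323090671858, 'fy': 402.6323090671858, 'cx': 275.6978479783789, 'cy': 215.34585557358434, 'k1': 0.03280729409671372, 'eye': array([ 190.26348821, 1024.96553192,  732.34584701]), 'orientation': array([  58.56007701,   -0.84577027, -164.20643909])}
```

Run:
```python
import cv2
for n in('top','side'):
    i=cv2.imread(f'pics/{n}0.png');cv2.imwrite(f'pics/{n}0b.png',cv2.resize(i,(800,600),interpolation=cv2.INTER_CUBIC))
```

```text
(no output)
```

View pics/top0b.png

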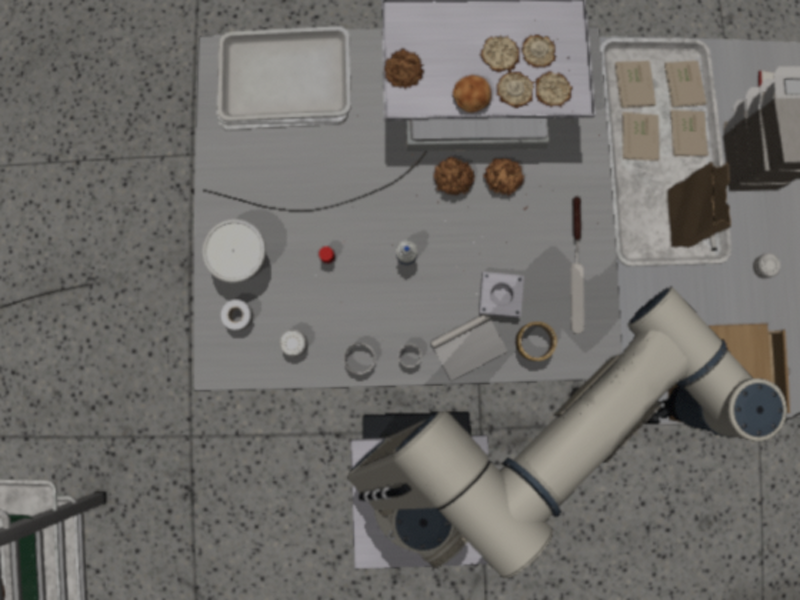

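View pics/side0b.png

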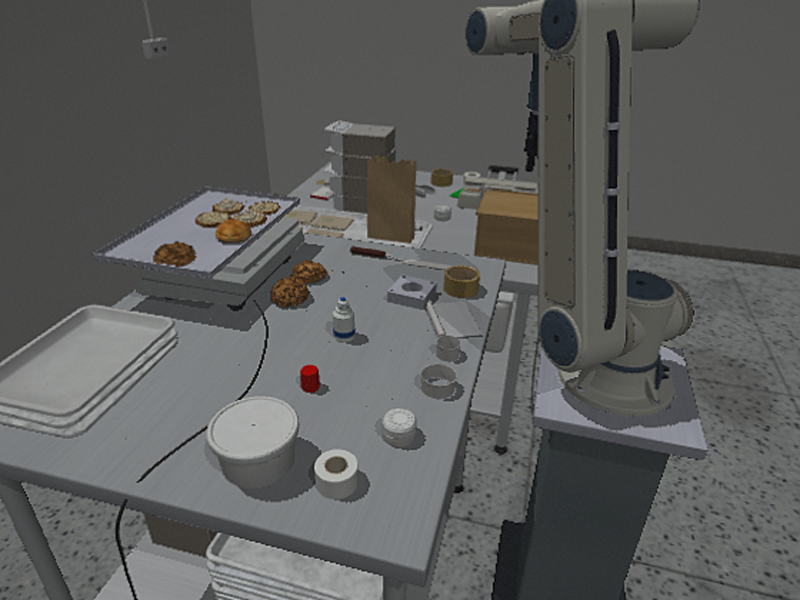

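The top view (800x600 pixels) shows the cap at (327,254), the bottle's blue seal at (407,247) and the well at (501,293). The side view shows the cap at (310,378), the bottle at (343,318) and the block at (412,290). I'll work out rough positions from these, then refine them with the wrist camera.

```bash
cat > h.py <<'E'
import numpy as np, cv2
from scipy.spatial.transform import Rotation as R
def proj(c,P):
    p=(np.atleast_2d(P)-c['eye'])@R.from_euler('xyz',c['orientation'],degrees=True).as_matrix()
    s=np.c_[p[:,0]/-p[:,2], -p[:,1]/-p[:,2]]
    s=s*(1+c['k1']*(s**2).sum(1,keepdims=True))
    return s*[c['fx'],c['fy']]+[c['cx'],c['cy']]
def ray(c,uv):
    d=(np.array(uv,float)-[c['cx'],c['cy']])/[c['fx'],c['fy']]; s=d.copy()
    for _ in range(20): s=d/(1+c['k1']*(s@s))
    v=R.from_euler('xyz',c['orientation'],degrees=True).apply([s[0],-s[1],-1])
    return c['eye'],v
def onz(c,uv,z):
    e,v=ray(c,uv); return e+v*(z-e[2])/v[2]
E
python3 - <<'E'
from station import bot
from h import *
for n,L in dict(top=dict(cap=(327,253,44),bottle=(407,247,100),well=(501,292,30)),side=dict(cap=(310,368,44),bottle=(343,299,100),well=(411,285,30))).items():
    c=bot.calibration(n)
    for k,(u,v,z) in L.items(): print(n,k,onz(c,(u*.7,v*.7),z).round(1))
c=bot.calibration('wrist');print(c)
s=bot.sense();print(s['tcp_pos'],s['tool_rot'])
E
```

```text
top cap [582.6 198.3  44. ]
top bottle [581.6  13.2 100. ]
top well [ 482.2 -202.9   30. ]
side cap [581.8 204.1  44. ]
side bottle [577.3  25.1 100. ]
side well [ 481.5 -200.7   30. ]
{'fx': 376.95195060782424, 'fy': 376.95195060782424, 'cx': 282.2410769788266, 'cy': 204.36651437545143, 'k1': -0.07756064718387613, 'eye': array([ 155.28653834, -533.5309452 ,  373.96336654]), 'orientation': array([-1.80695242e+01, -1.02519277e-01,  1.14355405e+02])}
[ 227.05087681 -500.46138702  230.47320334] [ 1.79900951e+02 -2.72032052e-03 -1.55606374e+02]
```

Call:
{"name": "arm_command", "arguments": {
  "plan": [
    [0, 0, 0, 2.5, 3, 0.2, 8.5],
    [0, 0, 0, 2.5, 3, 0.2, 8.5],
    [0, 0, 0, 2.5, 3, 0.2, 8.5],
    [0, 0, 0, 2.5, 3, 0.2, 8.5],
    [0, 0, 0, 2.5, 3, 0.2, 8.5],
    [0, 0, 0, 2.5, 3, 0.2, 8.5],
    [0, 0, 0, 2.5, 3, 0.2, 8.5],
    [0, 0, 0, 2.5, 3, 0.2, 8.5],
    [0, 0, 0, 2.5, 3, 0.2, 8.5],
    [0, 0, 0, 2, 2.5, 0, 8.5],
    [0, 0, 0, 0, 0, 0, 8.5]
  ]
}}

```text
t: 1.2
tcp_pos: [476.4, -190.8, 243.0]
tool_rot: [179.3, -0.3, -155.9]
wrist_force: [-0.4, -0.2, -0.4]
finger_gap: 84.9
```

```bash
cat > snap.py <<'E'
import sys,pickle
from station import bot
from h import *
n=sys.argv[1]; s=bot.sense(); c=bot.calibration('wrist'); i=bot.read_camera('wrist')[:,:,::-1]
pickle.dump(c,open(f'pics/{n}.pkl','wb')); cv2.imwrite(f'pics/{n}.png',i)
cv2.imwrite(f'pics/{n}b.png',cv2.resize(i,(800,600),interpolation=cv2.INTER_CUBIC))
print(s['t'],s['tcp_pos'],s['tool_rot'],s['joint_positions'],s['wrist_force'],s['finger_gap'])
E
python3 snap.py blk
```

```text
1.2 [ 476.38689372 -190.84663431  243.0464963 ] [ 179.27978825   -0.30358483 -155.86433889] [ -4.68121514  10.75717982   3.11041427  -0.48836916 -82.96663049
 -61.12263738] [-0.4424492  -0.21965978 -0.42698457] 84.91439560476638
```

View pics/blkb.png

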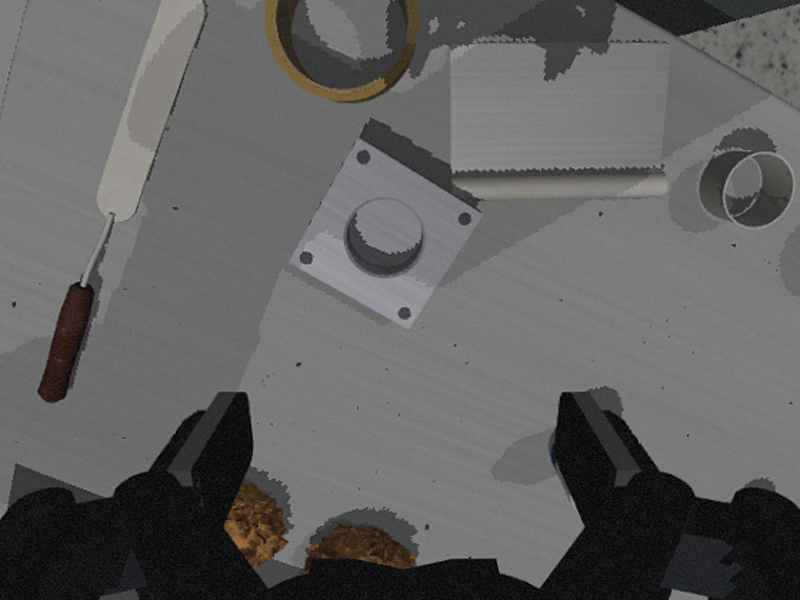

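The wrist view shows the holder block with screws at (363,157), (465,219), (404,313) and (306,258), and the well mouth near (384,237). The fingers are at the bottom of the picture.

Run:
```python
import pickle
from h import *
c=pickle.load(open('pics/blk.pkl','rb'));print(c['eye'],c['orientation'])
P=np.array([onz(c,np.array(p)*.7,30) for p in [(363,157),(465,219),(404,313),(306,258)]]);print(P,P.mean(0))
print(proj(c,[581,15,100])/.7)
```

```text
[ 405.81508974 -224.67791058  386.89095654] [-17.76951947  -0.72752246 114.09245141]
[[ 435.22057947 -235.05372731   30.        ]
 [ 444.81845219 -156.93979783   30.        ]
 [ 522.38146152 -166.97267765   30.        ]
 [ 513.00878621 -244.45870786   30.        ]] [ 478.85731985 -200.85622766   30.        ]
[[615.76596264 524.81222579]]
```

Call:
{"name": "arm_command", "arguments": {
  "plan": [
    [0, 0, 0, 1.4, 3.2, -0.2, 8.5],
    [0, 0, 0, 1.4, 3.2, -0.2, 8.5],
    [0, 0, 0, 1.4, 3.2, -0.2, 8.5],
    [0, 0, 0, 1.4, 3.2, -0.2, 8.5],
    [0.012, 0, 0, 1.4, 3.2, -0.2, 8.5],
    [0, 0, 0, 1.4, 3.2, -0.2, 8.5],
    [0, 0, 0, 0, 0, 0, 8.5]
  ]
}}

```text
t: 1.95
tcp_pos: [558.1, 1.0, 229.1]
tool_rot: [178.6, -0.3, -156.4]
wrist_force: [-0.6, -1.1, 0.5]
finger_gap: 85.2
```

```bash
python3 snap.py bot
```

```text
1.95 [558.11950624   0.99864443 229.10716602] [ 178.61200183   -0.33909704 -156.3913343 ] [ 15.26609662  16.20948857   8.53241031  -1.33445384 -82.86176474
 -81.4894803 ] [-0.58495625 -1.11015896  0.49067401] 85.19219133118725
```

View pics/botb.png

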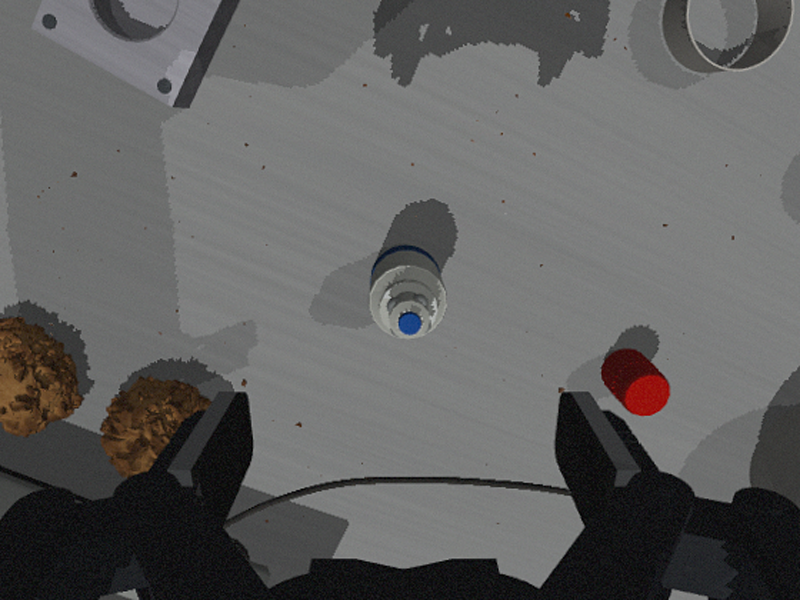

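The bottle's seal is at (410,323), its body outline is centred near (408,302), and the cap top is at (649,396).

Run:
```python
import pickle
from h import *
c=pickle.load(open('pics/bot.pkl','rb'))
print('seal',onz(c,np.array((410,323))*.7,100),'cap',onz(c,np.array((649,396))*.7,44))
print('screws',[onz(c,np.array(p)*.7,30).round(1) for p in((49,22),(164,86))])
B=onz(c,np.array((410,323))*.7,100)
a=np.linspace(0,2*np.pi,100)
i=cv2.imread('pics/bot.png')
for r,z in((24,64),(24,0),(6.5,100),(17,76)):
    q=proj(c,np.c_[B[0]+r*np.cos(a),B[1]+r*np.sin(a),a*0+z]); print(r,z,(q.min(0)/.7).round(),(q.max(0)/.7).round())
```

```text
seal [580.16830975  17.77618979 100.        ] cap [583.83130507 206.64846726  44.        ]
screws [array([ 513. , -245.2,   30. ]), array([ 522.2, -167.7,   30. ])]
24 64 [368. 263.] [447. 338.]
24 0 [372. 240.] [438. 305.]
6.5 100 [398. 312.] [422. 334.]
17 76 [379. 280.] [437. 335.]
```

```bash
cat > delta.py <<'E'
import sys
from station import bot
from h import *
# usage: delta x y z : shift (cm) and turn (rad) to TCP target, tool straight down yaw -155.6
s=bot.sense(); t=np.array(list(map(float,sys.argv[1:4])))
rv=(R.from_euler('xyz',[180,0,-155.6],degrees=True)*R.from_euler('xyz',s['tool_rot'],degrees=True).inv()).as_rotvec()
print('t',s['t'],'tcp',s['tcp_pos'].round(2),'rot',s['tool_rot'].round(2),'F',s['wrist_force'].round(1),'M',s['moment'].round(2),'gap',round(s['finger_gap'],1))
print('shift cm',((t-s['tcp_pos'])/10).round(3),'turn',rv.round(4))
E
python3 delta.py 580.2 17.8 110
```

```text
t 2.0 tcp [ 5.5763e+02 -5.3000e-01  2.2953e+02] rot [ 178.65   -0.34 -156.43] F [-0.8 -0.3  0.2] M [-0.13 -0.03  0.01] gap 85.3
shift cm [  2.257   1.833 -11.953] turn [-0.0191 -0.0151  0.0146]
```

Call:
{"name": "arm_command", "arguments": {
  "plan": [
    [-0.006, -0.005, 0.005, 0.75, 0.6, -2.5, 8.5],
    [-0.006, -0.005, 0.005, 0.75, 0.6, -3, 8.5],
    [-0.006, -0.005, 0.005, 0.75, 0.6, -3, 8.5],
    [0, 0, 0, 0, 0, -3, 8.5],
    [0, 0, 0, 0, 0, 0, 8.5]
  ]
}}

```text
t: 2.5
tcp_pos: [579.2, 10.5, 113.2]
tool_rot: [-179.9, 0.2, -155.9]
wrist_force: [-0.5, -1.1, -0.4]
finger_gap: 85.0
```

```bash
python3 delta.py 580.2 17.8 36; python3 delta.py 580.2 17.8 36
```

```text
t 2.5 tcp [579.24  10.53 113.2 ] rot [-179.86    0.19 -155.89] F [-0.5 -1.1 -0.4] M [-0.03  0.1  -0.01] gap 85.0
shift cm [ 0.096  0.727 -7.72 ] turn [0.0008 0.0039 0.0051]
t 2.5 tcp [579.24  10.53 113.2 ] rot [-179.86    0.19 -155.89] F [-0.5 -1.1 -0.4] M [-0.03  0.1  -0.01] gap 85.0
shift cm [ 0.096  0.727 -7.72 ] turn [0.0008 0.0039 0.0051]
```

Call:
{"name": "arm_command", "arguments": {
  "plan": [
    [0, 0.002, 0.002, 0.1, 0.6, -1, 8.5],
    [0, 0.002, 0.002, 0, 0.15, -1, 8.5],
    [0, 0, 0, 0, 0, -1, 8.5],
    [0, 0, 0, 0, 0, 0, 8.5]
  ]
}}

```text
t: 2.9
tcp_pos: [582.1, 16.2, 85.6]
tool_rot: [-179.8, 0.3, -155.8]
wrist_force: [-0.5, -0.3, 0.0]
finger_gap: 85.0
```

```bash
python3 delta.py 580.2 17.8 36
```

```text
t 2.9 tcp [582.09  16.19  85.58] rot [-179.83    0.27 -155.77] F [-0.5 -0.3  0. ] M [0.04 0.04 0.  ] gap 85.0
shift cm [-0.189  0.161 -4.958] turn [0.0008 0.0056 0.003 ]
```

Call:
{"name": "arm_command", "arguments": {
  "plan": [
    [0, 0.003, 0.002, -0.2, 0.15, -1.5, 8.5],
    [0, 0.002, 0, 0, 0, -1.5, 8.5],
    [0, 0, 0, 0, 0, -1.5, 8.5],
    [0, 0, 0, 0, 0, -0.4, 8.5],
    [0, 0, 0, 0, 0, 0, 8.5],
    [0, 0, 0, 0, 0, 0, 8.5]
  ]
}}

```text
t: 3.5
tcp_pos: [583.7, 17.9, 40.2]
tool_rot: [-179.8, 0.5, -155.6]
wrist_force: [-0.1, -0.3, 0.3]
finger_gap: 85.0
```

```bash
python3 delta.py 580.2 17.8 36
```

```text
t 3.5 tcp [583.69  17.9   40.22] rot [-179.76    0.5  -155.57] F [-0.1 -0.3  0.3] M [ 0.01  0.06 -0.04] gap 85.0
shift cm [-0.349 -0.01  -0.422] turn [ 0.0002  0.0098 -0.0005]
```

Call:
{"name": "arm_command", "arguments": {
  "plan": [
    [0, 0.009, 0, -0.35, 0, -0.4, 8.5],
    [0, 0, 0, 0, 0, 0, 8.5]
  ]
}}

```text
t: 3.7
tcp_pos: [580.9, 18.1, 37.6]
tool_rot: [-180.0, 0.2, -155.6]
wrist_force: [0.0, -0.7, 0.7]
finger_gap: 84.8
```

```bash
python3 delta.py 580.2 17.8 36
```

```text
t 3.7 tcp [580.9   18.07  37.58] rot [-1.7995e+02  1.5000e-01 -1.5556e+02] F [ 0.  -0.7  0.7] M [ 0.    0.02 -0.  ] gap 84.8
shift cm [-0.07  -0.027 -0.158] turn [-0.0004  0.0027 -0.0007]
```

Aligned. Now I'll close the fingers.

Call:
{"name": "arm_command", "arguments": {
  "plan": [
    [0, 0.003, 0, -0.07, -0.03, -0.1, 6],
    [0, 0, 0, 0, 0, 0, 4],
    [0, 0, 0, 0, 0, 0, 4],
    [0, 0, 0, 0, 0, 0, 4],
    [0, 0, 0, 0, 0, 0, 4],
    [0, 0, 0, 0, 0, 0, 4],
    [0, 0, 0, 0, 0, 0, 4]
  ],
  "squeeze": 40
}}

```text
t: 4.4
tcp_pos: [580.9, 17.8, 37.7]
tool_rot: [-180.0, 0.1, -155.5]
wrist_force: [-0.4, 0.2, 0.8]
finger_gap: 47.5
```

```bash
python3 delta.py 580.2 17.8 136
```

```text
t 4.4 tcp [580.9   17.82  37.66] rot [-1.7999e+02  9.0000e-02 -1.5554e+02] F [-0.4  0.2  0.8] M [ 0.01  0.08 -0.01] gap 47.5
shift cm [-7.000e-02 -2.000e-03  9.834e+00] turn [-0.0005  0.0015 -0.001 ]
```

Call:
{"name": "arm_command", "arguments": {
  "plan": [
    [0, 0, 0, 0, 0, 1.5, 4],
    [0, 0, 0, 0, 0, 2.5, 4],
    [0, 0, 0, 0, 0, 2.5, 4],
    [0, 0, 0, -0.8, -1.6, 1, 4],
    [0, 0, 0, -1.4, -3, 0, 4],
    [0, 0, 0, -1.4, -3, 0, 4],
    [0, 0, 0, -1.4, -3, 0, 4],
    [0, 0, 0, -1.4, -3, 0, 4],
    [0, 0, 0, -1.4, -3, 0, 4],
    [0, 0, 0, -1.4, -3, 0, 4],
    [0, 0, 0, -0.6, -1.4, 0, 4],
    [0, 0, 0, 0, 0, 0, 4],
    [0, 0, 0, 0, 0, 0, 4]
  ]
}}

```text
t: 5.7
tcp_pos: [466.6, -201.7, 106.8]
tool_rot: [179.4, -0.8, -155.7]
wrist_force: [0.5, -0.3, -2.3]
finger_gap: 46.4
```

```bash
python3 delta.py 479.2 -201 75
```

```text
t 5.7 tcp [ 466.57 -201.72  106.83] rot [ 179.43   -0.76 -155.73] F [ 0.5 -0.3 -2.3] M [ 0.05 -0.13  0.  ] gap 46.4
shift cm [ 1.263  0.072 -3.183] turn [-0.0037 -0.0162  0.0023]
```

Call:
{"name": "arm_command", "arguments": {
  "plan": [
    [-0.002, -0.008, 0.002, 0.65, 0.04, -0.5, 4],
    [-0.002, -0.008, 0, 0.6, 0.04, -1, 4],
    [0, 0, 0, 0, 0, -0.7, 4],
    [0, 0, 0, 0, 0, 0, 4],
    [0, 0, 0, 0, 0, 0, 4]
  ]
}}

```text
t: 6.2
tcp_pos: [480.5, -198.2, 82.3]
tool_rot: [180.0, -0.0, -155.4]
wrist_force: [-0.2, -0.0, -2.0]
finger_gap: 46.8
```

```bash
python3 delta.py 479.2 -201 75; python3 snap.py well
```

```text
t 6.2 tcp [ 480.54 -198.2    82.28] rot [ 1.7998e+02 -1.0000e-02 -1.5541e+02] F [-0.2 -0.  -2. ] M [ 0.01  0.02 -0.  ] gap 46.8
shift cm [-0.134 -0.28  -0.728] turn [-0.0003 -0.0003 -0.0034]
6.2 [ 480.53979969 -198.1972597    82.27928606] [ 1.79976201e+02 -1.00092373e-02 -1.55405795e+02] [-5.14555185e+00  1.68008480e+01 -1.35054136e+01 -1.81806056e-02
 -5.97142365e+01 -6.02510740e+01] [-0.19991005 -0.02979904 -1.96396094] 46.75374403285566
```

View pics/wellb.png

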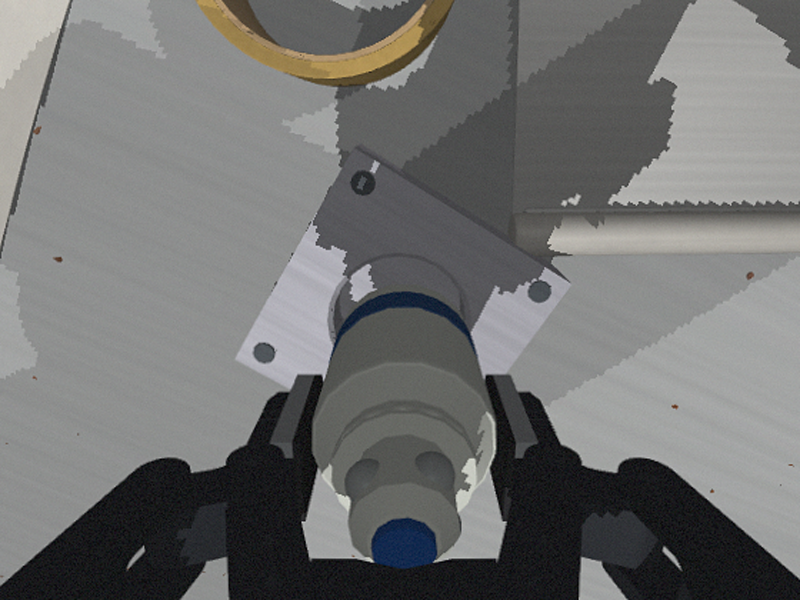

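The bottle hangs straight above the block. Its seal is at (405,543), and the screws are at (363,183), (540,291) and (264,352).

```bash
python3 - <<'E'
import pickle
from h import *
c=pickle.load(open('pics/well.pkl','rb'))
f=lambda p,z:onz(c,np.array(p)*.7,z)
a,b,d=f((363,183),30),f((540,291),30),f((264,352),30)
print(a,b,d,'centre from diag',(b+d)/2,'seal',f((405,543),144.6))
E
python3 delta.py 479.2 -201 55
```

```text
[ 435.40532903 -234.99949321   30.        ] [ 444.72534899 -157.05039676   30.        ] [ 512.95162398 -244.77437283   30.        ] centre from diag [ 478.83848649 -200.9123848    30.        ] seal [ 478.64102547 -199.01459473  144.6       ]
t 6.25 tcp [ 480.49 -198.15   82.3 ] rot [ 179.97   -0.   -155.41] F [-0.4 -0.5 -3.3] M [0.05 0.03 0.  ] gap 46.9
shift cm [-0.129 -0.285 -2.73 ] turn [-0.0005 -0.0003 -0.0033]
```

Call:
{"name": "arm_command", "arguments": {
  "plan": [
    [0, 0, -0.003, -0.06, -0.24, -0.4, 4],
    [0, 0, 0, 0, 0, -0.3, 4],
    [0, 0, 0, 0, 0, 0, 4]
  ]
}}

```text
t: 6.55
tcp_pos: [480.3, -200.6, 75.4]
tool_rot: [-180.0, 0.1, -155.6]
wrist_force: [-0.5, 0.1, -1.7]
finger_gap: 47.1
```

```bash
python3 delta.py 479.9 -200.6 44
```

```text
t 6.55 tcp [ 480.26 -200.64   75.38] rot [-1.7999e+02  5.0000e-02 -1.5558e+02] F [-0.5  0.1 -1.7] M [0.02 0.06 0.01] gap 47.1
shift cm [-0.036  0.004 -3.138] turn [-0.0003  0.0009 -0.0004]
```

Call:
{"name": "arm_command", "arguments": {
  "plan": [
    [0, 0, 0, -0.03, 0, -0.4, 4],
    [0, 0, 0, 0, 0, -0.4, 4],
    [0, 0, 0, 0, 0, -0.4, 4],
    [0, 0, 0, 0, 0, -0.2, 4]
  ]
}}

```text
t: 6.95
tcp_pos: [480.1, -200.9, 60.6]
tool_rot: [-180.0, 0.1, -155.6]
wrist_force: [0.2, 0.2, -2.4]
finger_gap: 46.7
```

```bash
python3 delta.py 479.9 -200.6 44
```

```text
t 6.95 tcp [ 480.08 -200.87   60.63] rot [-1.7996e+02  1.0000e-01 -1.5559e+02] F [ 0.2  0.2 -2.4] M [ 0.03 -0.01 -0.02] gap 46.7
shift cm [-0.018  0.027 -1.663] turn [-0.0001  0.0018 -0.0001]
```

Call:
{"name": "arm_command", "arguments": {
  "plan": [
    [0, 0.001, 0, 0, 0, -0.4, 4],
    [0, 0, 0, 0, 0, -0.4, 4],
    [0, 0, 0, 0, 0, -0.3, 4],
    [0, 0, 0, 0, 0, -0.2, 4],
    [0, 0, 0, 0, 0, -0.2, 4]
  ]
}}

```text
t: 7.45
tcp_pos: [480.0, -200.9, 44.0]
tool_rot: [-180.0, 0.0, -155.6]
wrist_force: [-0.1, -0.0, -1.0]
finger_gap: 47.0
```

```bash
python3 delta.py 479.9 -200.6 43.7
```

```text
t 7.45 tcp [ 480.02 -200.86   44.05] rot [-1.8000e+02  1.0000e-02 -1.5559e+02] F [-0.1 -0.  -1. ] M [-0.01 -0.03 -0.02] gap 47.0
shift cm [-0.012  0.026 -0.035] turn [-0.0001  0.0002 -0.0002]
```

Call:
{"name": "arm_command", "arguments": {
  "plan": [
    [0, 0, 0, 0, 0, -0.15, 4],
    [0, 0, 0, 0, 0, -0.15, 4],
    [0, 0, 0, 0, 0, -0.1, 4]
  ]
}}

```text
t: 7.75
tcp_pos: [480.1, -200.9, 43.6]
tool_rot: [-179.9, 0.0, -155.5]
wrist_force: [-2.7, 1.1, 3.3]
finger_gap: 46.9
```

```bash
python3 delta.py 479.9 -200.6 43.7
```

```text
t 7.75 tcp [ 480.05 -200.91   43.65] rot [-1.7992e+02  4.0000e-02 -1.5552e+02] F [-2.7  1.1  3.3] M [0.58 0.78 0.03] gap 46.9
shift cm [-0.015  0.031  0.005] turn [ 0.001   0.0011 -0.0015]
```

Call:
{"name": "arm_command", "arguments": {
  "plan": [
    [0, 0, 0, 0, 0, 0, 6],
    [0, 0, 0, 0, 0, 0, 8.5],
    [0, 0, 0, 0, 0, 0, 8.5],
    [0, 0, 0, 0, 0, 0, 8.5],
    [0, 0, 0, 0, 0, 1, 8.5],
    [0, 0, 0, 0, 0, 2, 8.5],
    [0, 0, 0, 0, 0, 3, 8.5],
    [0, 0, 0, 0, 0, 3, 8.5],
    [0, 0, 0, 0, 0, 4, 8.5],
    [0, 0, 0, 0, 0, 4, 8.5],
    [0, 0, 0, 1, 2, 1, 8.5],
    [0, 0, 0, 1, 2, 0, 8.5],
    [0, 0, 0, 0, 0, 0, 8.5],
    [0, 0, 0, 0, 0, 0, 8.5]
  ]
}}

```text
t: 9.15
tcp_pos: [499.8, -161.1, 239.3]
tool_rot: [-179.6, 0.4, -155.6]
wrist_force: [-0.6, -0.3, -0.5]
finger_gap: 85.4
```

```bash
python3 snap.py set;python3 delta.py 582 205 200
```

```text
9.15 [ 499.78548919 -161.10235603  239.29548454] [-179.58828881    0.37387471 -155.5571799 ] [ -0.61193771  11.24996864   2.91561907   0.21722772 -81.1526676
 -64.97903474] [-0.55987641 -0.34216358 -0.51168042] 85.36724499274037
t 9.2 tcp [ 499.73 -161.24  239.14] rot [-179.59    0.37 -155.58] F [1.  0.7 0.3] M [-0.06  0.03  0.02] gap 84.7
shift cm [ 8.227 36.624 -3.914] turn [ 0.0038  0.0088 -0.0004]
```

View pics/setb.png

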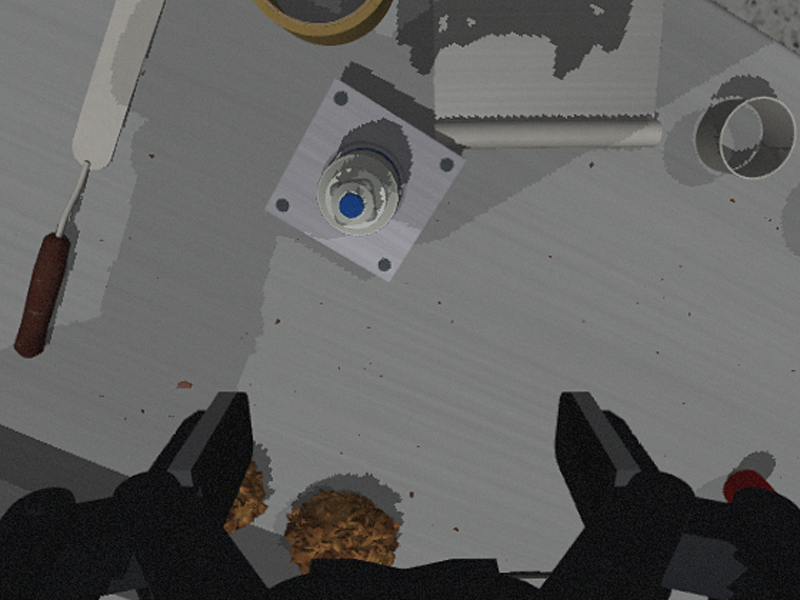

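The bottle stands in the well, with its seal at (351,205) and the screws at (341,98), (447,164), (385,265) and (282,205). I'll measure it, then move above the cap.

Run:
```python
import pickle
from h import *
c=pickle.load(open('pics/set.pkl','rb'))
f=lambda p,z:onz(c,np.array(p)*.7,z)
print(np.mean([f(p,30) for p in((341,98),(447,164),(385,265),(282,205))],0),'seal',f((351,205),106))
a=np.linspace(0,2*np.pi,100);B=f((351,205),106)
for r,z in((24,70),(24,30)):
    q=proj(c,np.c_[B[0]+r*np.cos(a),B[1]+r*np.sin(a),a*0+z])/.7; print(r,z,q.min(0).round(),q.max(0).round())
```

```text
[ 478.57740125 -200.89966151   30.        ] seal [ 479.58845227 -201.12348835  106.        ]
24 70 [316. 153.] [399. 236.]
24 30 [326. 148.] [400. 222.]
```

Call:
{"name": "arm_command", "arguments": {
  "plan": [
    [0, 0.003, 0, 0.7, 3.4, 0, 8.5],
    [0, 0.003, 0, 0.7, 3.6, 0, 8.5],
    [0, 0.003, 0, 0.7, 3.6, 0, 8.5],
    [0, 0, 0, 0.7, 3.6, 0, 8.5],
    [0, 0, 0, 0.7, 3.6, 0, 8.5],
    [0, 0, 0, 0.7, 3.6, 0, 8.5],
    [0, 0, 0, 0.7, 3.6, 0, 8.5],
    [0, 0, 0, 0.7, 3.6, 0, 8.5],
    [0, 0, 0, 0.5, 3.6, 0, 8.5],
    [0, 0, 0, 0.5, 3, 0, 8.5],
    [0, 0, 0, 0, 0, 0, 8.5],
    [0, 0, 0, 0, 0, 0, 8.5]
  ]
}}

```text
t: 10.4
tcp_pos: [562.8, 195.2, 235.0]
tool_rot: [-179.7, -0.9, -156.2]
wrist_force: [1.3, -1.1, -0.1]
finger_gap: 85.4
```

```bash
python3 snap.py cap;python3 delta.py 583 205 100
python3 - <<'E'
import pickle
from h import *
c=pickle.load(open('pics/cap.pkl','rb')); i=cv2.imread('pics/cap.png')
m=((i[:,:,2]>170)&(i[:,:,1]<60)).astype(np.uint8)
n,l,st,ce=cv2.connectedComponentsWithStats(m); k=1+st[1:,4].argmax(); print(st[k],ce[k], onz(c,ce[k],44))
E
```

```text
10.4 [562.83778546 195.22852952 235.002474  ] [-179.70676313   -0.85992616 -156.21809198] [  34.23427698   20.45132157   14.8128267     0.13282573  -85.26036909
 -100.46218185] [ 1.2957445  -1.1156148  -0.09955026] 85.37264094046999
t 10.45 tcp [562.75 195.   234.77] rot [-179.72   -0.88 -156.25] F [-0.2  0.6 -0.1] M [ 0.06 -0.    0.06] gap 84.6
shift cm [  2.025   1.    -13.477] turn [ 0.0107 -0.012   0.0112]Traceback (most recent call last):
  File "<stdin>", line 5, in <module>
ValueError: attempt to get argmax of an empty sequence
```

View pics/capb.png

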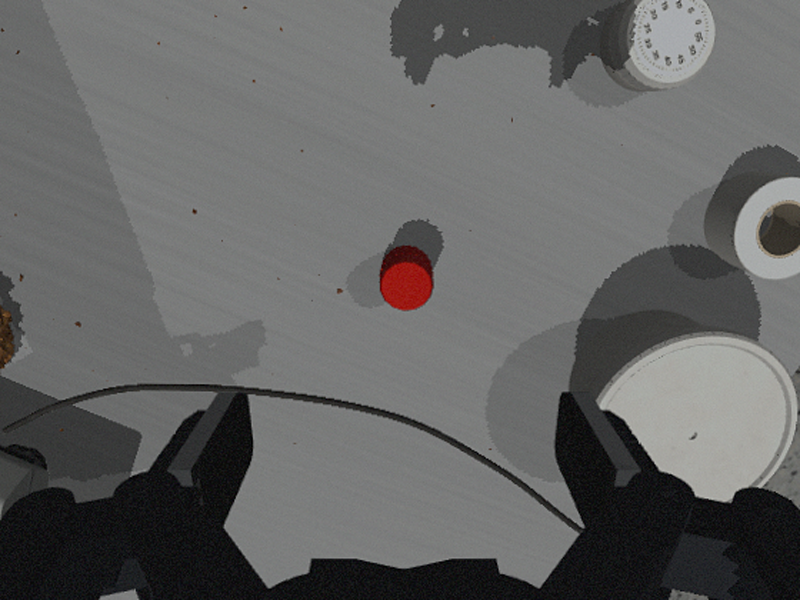

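The cap top is at (407,284). The tub lid is centred near (698,422), the cable passes at (300,395), and the timer and label roll are well away.

Run:
```python
import pickle
from h import *
c=pickle.load(open('pics/cap.pkl','rb'))
f=lambda p,z:onz(c,np.array(p)*.7,z).round(1)
print('cap',f((407,284),44),'edges',f((380,284),44),f((433,284),44),f((407,310),44),'tub',f((698,422),83),'cable',f((300,395),0))
y=R.from_euler('xyz',[180,0,-155.6],degrees=True).apply([0,1,0]);print('jaw dir',y)
```

```text
cap [582.2 205.1  44. ] edges [589.3 189.   44. ] [575.4 220.5  44. ] [598.6 212.3  44. ] tub [580.6 408.6  83. ] cable [711.7 170.    0. ]
jaw dir [-4.13104430e-01  9.10683661e-01  1.22464680e-16]
```

Call:
{"name": "arm_command", "arguments": {
  "plan": [
    [0.004, -0.004, 0.004, 0.7, 0.4, -2.5, 8.5],
    [0.004, -0.004, 0.004, 0.7, 0.4, -3.5, 8.5],
    [0.003, -0.004, 0.003, 0.5, 0.3, -3.5, 8.5],
    [0, 0, 0, 0, 0, -3.5, 8.5],
    [0, 0, 0, 0, 0, -2, 8.5],
    [0, 0, 0, 0, 0, 0, 8.5],
    [0, 0, 0, 0, 0, 0, 8.5]
  ]
}}

```text
t: 11.15
tcp_pos: [583.0, 196.3, 83.6]
tool_rot: [-179.9, 0.3, -156.1]
wrist_force: [0.3, -0.3, 0.0]
finger_gap: 85.1
```

```bash
python3 delta.py 582.2 205 8
```

```text
t 11.15 tcp [583.   196.25  83.57] rot [-179.94    0.31 -156.14] F [ 0.3 -0.3  0. ] M [-0.05  0.    0.04] gap 85.1
shift cm [-0.08   0.875 -7.557] turn [-0.0013  0.0053  0.0094]
```

Call:
{"name": "arm_command", "arguments": {
  "plan": [
    [0, 0.002, 0.004, -0.1, 0.5, -0.8, 8.5],
    [0, 0.002, 0.004, -0.1, 0.4, -0.8, 8.5],
    [0, 0, 0, 0, 0, -1, 8.5],
    [0, 0, 0, 0, 0, -0.5, 8.5],
    [0, 0, 0, 0, 0, 0, 8.5]
  ]
}}

```text
t: 11.65
tcp_pos: [583.1, 206.5, 54.7]
tool_rot: [179.9, 0.5, -155.7]
wrist_force: [0.3, 0.4, -0.5]
finger_gap: 84.6
```

```bash
python3 delta.py 582.2 205 8
```

```text
t 11.65 tcp [583.11 206.5   54.68] rot [ 179.92    0.52 -155.66] F [ 0.3  0.4 -0.5] M [-0.01  0.02  0.03] gap 84.6
shift cm [-0.091 -0.15  -4.668] turn [-0.005   0.0077  0.0011]
```

Call:
{"name": "arm_command", "arguments": {
  "plan": [
    [-0.003, 0.005, 0, -0.1, -0.15, -1, 8.5],
    [-0.002, 0.003, 0, -0.1, 0, -1, 8.5],
    [0, 0, 0, 0, 0, -1, 8.5],
    [0, 0, 0, 0, 0, -0.8, 8.5],
    [0, 0, 0, 0, 0, -0.3, 8.5],
    [0, 0, 0, 0, 0, 0, 8.5]
  ]
}}

```text
t: 12.25
tcp_pos: [580.6, 204.6, 9.4]
tool_rot: [-180.0, -0.1, -155.7]
wrist_force: [0.1, 0.8, 0.6]
finger_gap: 85.1
```

```bash
python3 delta.py 582.2 205 8
```

```text
t 12.25 tcp [580.56 204.6    9.44] rot [-1.7998e+02 -1.3000e-01 -1.5566e+02] F [0.1 0.8 0.6] M [-0.01 -0.04  0.01] gap 85.1
shift cm [ 0.164  0.04  -0.144] turn [ 0.0012 -0.0019  0.001 ]
```

Call:
{"name": "arm_command", "arguments": {
  "plan": [
    [0.001, -0.002, 0.001, 0.16, 0.04, -0.05, 8],
    [0, 0, 0, 0, 0, 0, 6],
    [0, 0, 0, 0, 0, 0, 3],
    [0, 0, 0, 0, 0, 0, 3],
    [0, 0, 0, 0, 0, 0, 3],
    [0, 0, 0, 0, 0, 0, 3],
    [0, 0, 0, 0, 0, 0, 3],
    [0, 0, 0, 0, 0, 0, 3]
  ],
  "squeeze": 90
}}

```text
t: 13.05
tcp_pos: [583.6, 205.6, 10.9]
tool_rot: [-180.0, 0.2, -155.6]
wrist_force: [0.4, -0.4, -0.5]
finger_gap: 31.7
```

```bash
python3 delta.py 582.2 205 108
```

```text
t 13.05 tcp [583.55 205.61  10.88] rot [-180.      0.22 -155.58] F [ 0.4 -0.4 -0.5] M [0.   0.05 0.04] gap 31.7
shift cm [-0.135 -0.061  9.712] turn [-0.0016  0.0035 -0.0003]
```

```bash
python3 snap.py grip
```

```text
13.05 [583.55249401 205.61290117  10.87718553] [-179.99986155    0.22275068 -155.58377939] [ 3.38827877e+01  3.05889318e+01 -3.31455257e+00  4.44204538e-02
 -5.58768291e+01 -9.94914156e+01] [ 0.40008123 -0.43906987 -0.49288201] 31.732677532819803
```

View pics/gripb.png

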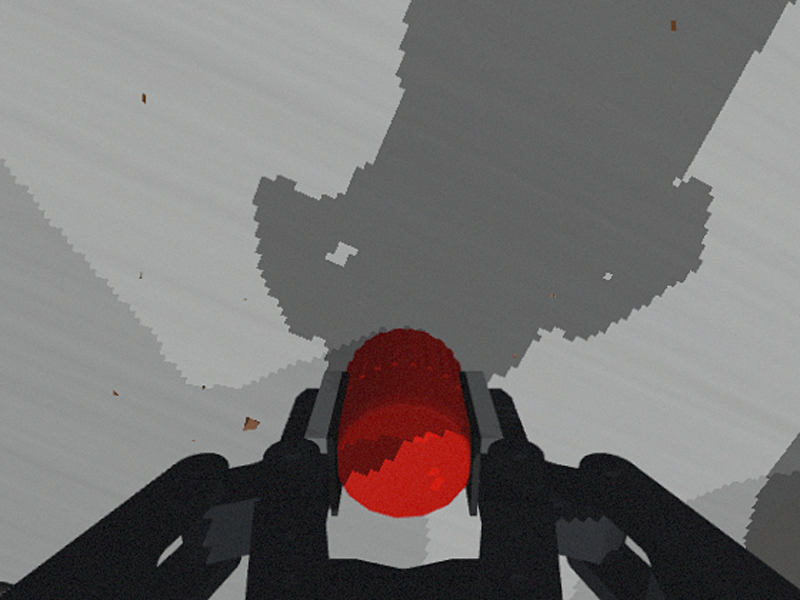

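The cap is gripped squarely between the pads, with its top face centred near (404,461). Next I'll lift it and carry it back to the bottle.

Run:
```python
import pickle
from h import *
c=pickle.load(open('pics/grip.pkl','rb'))
for p in ((404,461),(404,518),(404,404)): print(onz(c,np.array(p)*.7,44).round(1))
```

```text
[583.5 205.5  44. ]
[599.3 212.7  44. ]
[569.2 199.   44. ]
```

Call:
{"name": "arm_command", "arguments": {
  "plan": [
    [0, 0, 0, 0, 0, 2, 3],
    [0, 0, 0, 0, 0, 3.5, 3],
    [0, 0, 0, 0, 0, 4, 3],
    [0, 0, 0, 0, 0, 4, 3],
    [0, 0, 0, -0.6, -2.5, 1.5, 3],
    [0, 0, 0, -1, -4, 0, 3],
    [0, 0, 0, -1, -4, 0, 3],
    [0, 0, 0, -1, -4, 0, 3],
    [0, 0, 0, -1, -4, 0, 3],
    [0, 0, 0, -1, -4, 0, 3],
    [0, 0, 0, -1, -4, 0, 3],
    [0, 0, 0, -1, -4, 0, 3],
    [0, 0, 0, -1, -4, 0, 3],
    [0, 0, 0, -0.8, -4, 0, 3],
    [0, 0, 0, -0.5, -2, 0, 3],
    [0, 0, 0, 0, 0, 0, 3],
    [0, 0, 0, 0, 0, 0, 3]
  ]
}}

```text
t: 14.8
tcp_pos: [474.9, -214.3, 164.9]
tool_rot: [-179.9, 0.1, -155.5]
wrist_force: [0.7, -0.1, -0.8]
finger_gap: 31.6
```

```bash
python3 delta.py 480 -201 120
```

```text
t 14.8 tcp [ 474.92 -214.34  164.86] rot [-1.7992e+02  1.1000e-01 -1.5549e+02] F [ 0.7 -0.1 -0.8] M [ 0.08 -0.01  0.02] gap 31.6
shift cm [ 0.508  1.334 -4.486] turn [ 0.0005  0.0023 -0.0019]
```

Call:
{"name": "arm_command", "arguments": {
  "plan": [
    [0, 0.002, -0.002, 0.25, 0.65, -1, 3],
    [0, 0, 0, 0.2, 0.65, -1, 3],
    [0, 0, 0, 0, 0, -1, 3],
    [0, 0, 0, 0, 0, -0.5, 3],
    [0, 0, 0, 0, 0, 0, 3]
  ]
}}

```text
t: 15.3
tcp_pos: [480.0, -196.2, 125.5]
tool_rot: [179.9, -0.1, -155.3]
wrist_force: [-0.2, -0.1, -0.8]
finger_gap: 31.9
```

```bash
python3 delta.py 479.6 -201.1 120
```

```text
t 15.3 tcp [ 480.02 -196.24  125.52] rot [ 1.7992e+02 -8.0000e-02 -1.5534e+02] F [-0.2 -0.1 -0.8] M [-0.    0.   -0.01] gap 31.9
shift cm [-0.042 -0.486 -0.552] turn [-0.0007 -0.0019 -0.0046]
```

Call:
{"name": "arm_command", "arguments": {
  "plan": [
    [0, -0.002, -0.004, -0.04, -0.48, 0, 3],
    [0, 0, 0, 0, 0, 0, 3],
    [0, 0, 0, 0, 0, 0, 3]
  ]
}}

```text
t: 15.6
tcp_pos: [480.0, -201.4, 125.8]
tool_rot: [-180.0, 0.0, -155.5]
wrist_force: [-0.1, 0.0, -0.4]
finger_gap: 31.5
```

```bash
python3 delta.py 479.6 -201.1 120; python3 snap.py pre
```

```text
t 15.6 tcp [ 479.97 -201.43  125.77] rot [-1.8000e+02  4.0000e-02 -1.5554e+02] F [-0.1  0.  -0.4] M [0.01 0.05 0.07] gap 31.5
shift cm [-0.037  0.033 -0.577] turn [-0.0002  0.0006 -0.001 ]
15.6 [ 479.97287103 -201.42532748  125.77469695] [-1.79999068e+02  3.62663732e-02 -1.55543530e+02] [-5.52352253e+00  1.46063238e+01 -9.57067492e+00 -1.89848744e-02
 -6.57911230e+01 -6.00122274e+01] [-0.0964412   0.01274554 -0.40000973] 31.49381879215628
```

View pics/preb.png

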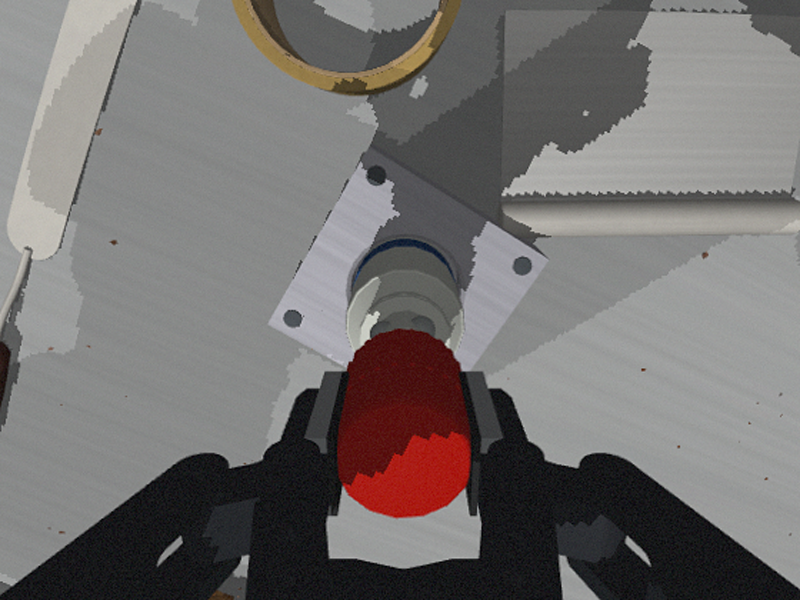

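The cap sits over the neck: cap centre column 404 against bottle body centre column about 405. I'll lower it in small steps.

Call:
{"name": "arm_command", "arguments": {
  "plan": [
    [0, 0, 0, -0.03, 0.03, -0.4, 3],
    [0, 0, 0, 0, 0, -0.4, 3],
    [0, 0, 0, 0, 0, -0.4, 3],
    [0, 0, 0, 0, 0, -0.4, 3]
  ]
}}

```text
t: 16.05
tcp_pos: [480.1, -201.5, 109.6]
tool_rot: [-179.9, 0.1, -155.6]
wrist_force: [0.7, 0.1, -0.0]
finger_gap: 31.7
```

```bash
python3 delta.py 479.6 -201.1 106
```

```text
t 16.05 tcp [ 480.12 -201.49  109.56] rot [-1.7993e+02  1.5000e-01 -1.5558e+02] F [ 0.7  0.1 -0. ] M [-0.01  0.03  0.05] gap 31.7
shift cm [-0.052  0.039 -0.356] turn [ 0.0001  0.0029 -0.0004]
```

Call:
{"name": "arm_command", "arguments": {
  "plan": [
    [0, 0.002, 0, -0.03, 0.03, -0.2, 3],
    [0, 0, 0, 0, 0, -0.2, 3],
    [0, 0, 0, 0, 0, -0.2, 3]
  ]
}}

```text
t: 16.35
tcp_pos: [480.3, -201.5, 103.8]
tool_rot: [-179.9, 0.0, -155.5]
wrist_force: [-3.1, 0.9, 9.6]
finger_gap: 31.6
```

```bash
python3 delta.py 479.6 -201.1 93
```

```text
t 16.35 tcp [ 480.26 -201.53  103.84] rot [-1.7990e+02  5.0000e-02 -1.5554e+02] F [-3.1  0.9  9.6] M [0.64 0.84 0.05] gap 31.6
shift cm [-0.066  0.043 -1.084] turn [ 0.0013  0.0015 -0.0011]
```

Call:
{"name": "arm_command", "arguments": {
  "plan": [
    [0, 0, 0, -0.03, 0.02, -0.2, 3],
    [0, 0, 0, 0, 0, -0.2, 3],
    [0, 0, 0, 0, 0, -0.2, 3]
  ]
}}

```text
t: 16.65
tcp_pos: [481.8, -202.3, 101.8]
tool_rot: [-179.6, 0.2, -155.4]
wrist_force: [-1.3, 0.7, 6.3]
finger_gap: 31.7
```

Call:
{"name": "arm_command", "arguments": {
  "plan": [
    [0, 0, 0, 0, 0, -0.2, 3]
  ]
}}

```text
t: 16.75
tcp_pos: [482.2, -202.5, 100.9]
tool_rot: [-179.5, 0.3, -155.4]
wrist_force: [-1.9, -0.1, 5.2]
finger_gap: 31.6
```

Call:
{"name": "arm_command", "arguments": {
  "plan": [
    [0, 0, 0, 0, 0, -0.15, 3]
  ]
}}

```text
t: 16.85
tcp_pos: [482.5, -202.6, 100.1]
tool_rot: [-179.5, 0.3, -155.4]
wrist_force: [-1.5, -0.2, 3.5]
finger_gap: 31.8
```

```bash
python3 delta.py 480.3 -201.4 93; python3 snap.py mid
```

```text
t 16.85 tcp [ 482.51 -202.64  100.08] rot [-179.48    0.34 -155.39] F [-1.5 -0.2  3.5] M [0.23 0.41 0.09] gap 31.8
shift cm [-0.221  0.124 -0.708] turn [ 0.0058  0.0092 -0.0036]
16.85 [ 482.51331908 -202.64414757  100.07605233] [-179.48151666    0.34052034 -155.39171658] [ -5.42049756  15.77553955 -12.17957588   0.31691268 -61.49097343
 -60.12267545] [-1.47561924 -0.15547407  3.51388029] 31.755833106389527
```

View pics/midb.png

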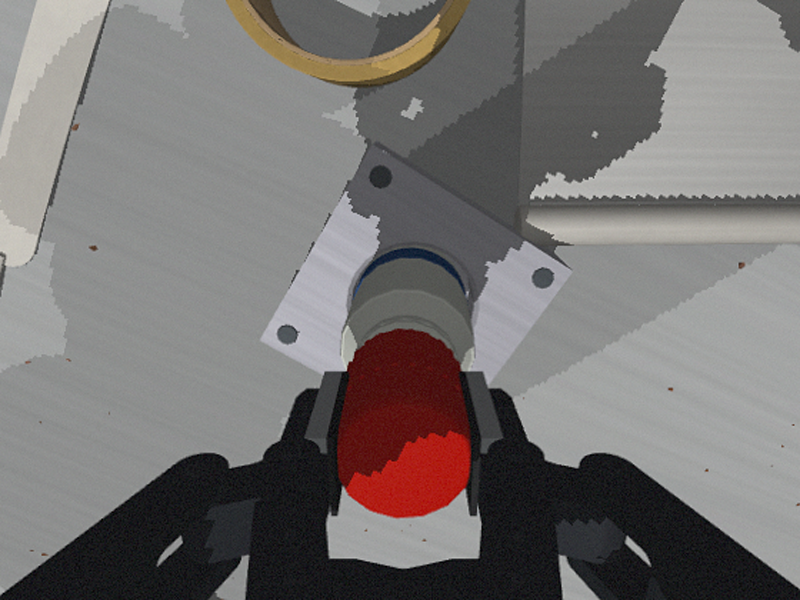

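The cap is on the neck, still a few mm above the collar. The tool has drifted about 2 mm and tilted 0.6°, so I'll correct that while pressing on.

Call:
{"name": "arm_command", "arguments": {
  "plan": [
    [0.006, 0.009, -0.003, -0.2, 0.1, -0.15, 3],
    [0.002, 0.003, 0, -0.1, 0.06, -0.2, 3]
  ]
}}

```text
t: 17.1
tcp_pos: [479.3, -200.8, 96.0]
tool_rot: [179.8, -0.1, -155.6]
wrist_force: [0.2, 0.1, 0.3]
finger_gap: 32.0
```

```bash
python3 delta.py 480.3 -201.4 93
```

```text
t 17.1 tcp [ 479.26 -200.81   95.98] rot [ 1.7975e+02 -1.2000e-01 -1.5558e+02] F [0.2 0.1 0.3] M [-0.09 -0.29  0.01] gap 32.0
shift cm [ 0.104 -0.059 -0.298] turn [-0.0031 -0.0037 -0.0003]
```

It clicked: the force fell to about 0.3 N at TCP z 96. Now for the push fully home.

Call:
{"name": "arm_command", "arguments": {
  "plan": [
    [-0.003, -0.003, 0, 0.08, -0.04, -0.2, 3],
    [0, 0, 0, 0, 0, -0.2, 3]
  ]
}}

```text
t: 17.3
tcp_pos: [480.3, -201.4, 92.7]
tool_rot: [-180.0, -0.0, -155.6]
wrist_force: [-6.4, 5.7, 22.9]
finger_gap: 31.5
```

```bash
python3 delta.py 480 -201.2 93
```

```text
t 17.3 tcp [ 480.27 -201.45   92.66] rot [-1.7998e+02 -4.0000e-02 -1.5557e+02] F [-6.4  5.7 22.9] M [ 2.09  2.32 -0.  ] gap 31.5
shift cm [-0.027  0.025  0.034] turn [ 0.0007 -0.0005 -0.0006]
```

Home: TCP z is 92.7 against 92.9 predicted, with 23 N. I'll hold and check that it stays there.

Call:
{"name": "arm_command", "arguments": {
  "plan": [
    [0, 0, 0, -0.02, 0.02, -0.2, 3],
    [0, 0, 0, 0, 0, -0.2, 3]
  ]
}}

```text
t: 17.5
tcp_pos: [480.8, -201.6, 92.9]
tool_rot: [-179.8, 0.1, -155.5]
wrist_force: [-6.5, 4.2, 18.6]
finger_gap: 31.9
```

Run:
```python
from station import bot
from h import *
for k in range(8):
    i=bot.read_camera('side'); s=bot.sense(); print(s['t'],s['tcp_pos'].round(2),s['tool_rot'].round(2),s['wrist_force'].round(1))
cv2.imwrite('pics/end.png',cv2.resize(i[150:300,180:380,::-1],(800,600),interpolation=cv2.INTER_CUBIC))
```

```text
17.55 [ 480.8  -201.64   92.91] [-1.7979e+02  6.0000e-02 -1.5547e+02] [-5.5  2.8 17.1]
17.6 [ 480.78 -201.62   92.89] [-1.7980e+02  6.0000e-02 -1.5547e+02] [-5.7  4.8 16.9]
17.65 [ 480.74 -201.64   92.87] [-1.7980e+02  5.0000e-02 -1.5548e+02] [-5.8  4.  17.3]
17.7 [ 480.76 -201.63   92.89] [-1.7980e+02  5.0000e-02 -1.5548e+02] [-5.9  3.6 17.7]
17.75 [ 480.75 -201.65   92.87] [-1.7980e+02  5.0000e-02 -1.5548e+02] [-5.3  3.8 17.5]
17.8 [ 480.75 -201.64   92.88] [-1.7980e+02  5.0000e-02 -1.5548e+02] [-5.6  4.3 16.5]
17.85 [ 480.77 -201.64   92.9 ] [-1.7980e+02  6.0000e-02 -1.5548e+02] [-5.9  4.6 16.6]
17.9 [ 480.77 -201.63   92.88] [-1.7980e+02  5.0000e-02 -1.5548e+02] [-5.4  3.9 17.3]
```

View pics/end.png

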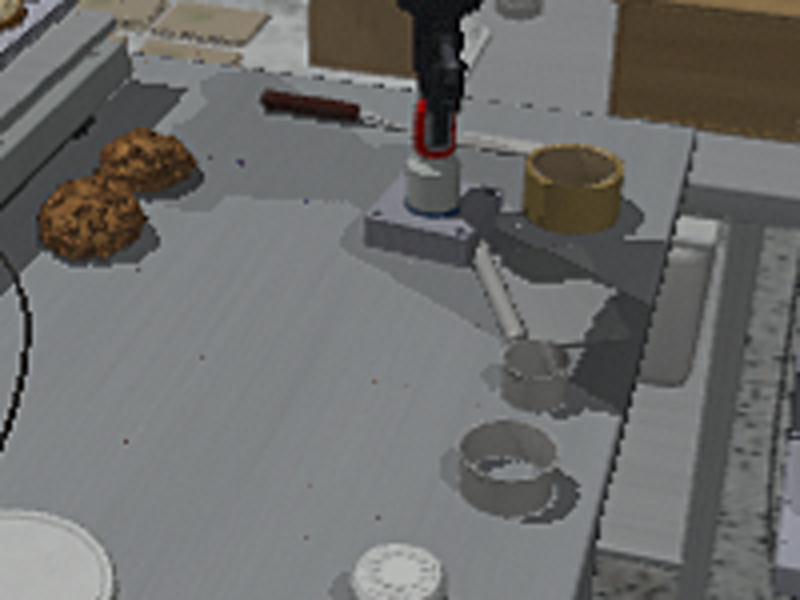

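The side view shows the bottle upright in the block with the red cap on its collar, and nothing else has moved. The push holds steady at about 17 N, more than the 6.5 N the seal needs, so I'm handing in.

```bash
python3 -c "
from station import bot
print(bot.job_done()); s=bot.sense(); print(s['t'],s['tcp_pos'],s['wrist_force'])"
```

```text
the job is handed in; nothing more can be done
None
the job is handed in; nothing more can be done
```

I stood the bottle in the well, snapped the cap on and handed the job in at about 18 s with the arm still pressing the cap down.

- **Bottle:** it touched the well floor at the expected height (TCP z 43.65, 43.7 predicted). A wrist picture after release showed it upright, about 1 mm off the well's centre, within its 2 mm clearance.
- **Cap:** it met the beads at up to about 10 N, then the force dropped to about 0.3 N, which was the click. I kept pressing to TCP z 92.9 mm, the height predicted for fully home. The push held at 16.5–17.7 N for the last 0.4 s, against the 6.5 N the seal needs.
- **Not measured:** the seal's squeeze could not be read directly; I inferred it from that height and force.
- **Drift while pressing:** the tool moved about 2 mm sideways and tilted 0.6° on the way past the beads, and I corrected it before the click. At the end it was 0.2° off vertical with about 7 N of side force.
- **Other checks:** the last side picture, a crop around the block, showed the bottle and cap upright and nothing in it disturbed. The label roll and most of the tub were outside that crop, but the arm never touched either. Finger gap read about 32 mm on the 36–37 mm cap; a picture showed it gripped squarely.

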